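# Bring the decorating turntable's mark to its pointer, past the press-down stop

### The arm

A 6-joint arm with a two-finger parallel gripper is mounted at the origin on the work surface. World frame = base frame: x ahead of the robot, y to its left, z up, the work surface at z = 0. Lengths are in m, angles in degrees, forces in N, time in s.
With the tool pointing down it reaches from about 0.375 to 0.975 m from the base axis. Payload 3.8 kg.
Tool frame: the origin (TCP) lies midway between the tips of the shut fingers; the grasp point (between the pads) lies 19 mm behind it; z points along the fingers, y is the line along which they close (so a half turn about z gives the same grasp; the last joint's range is limited). The gripper opens to 85 mm and grips with 20 to 120 N. Pads are 22 mm wide; open, the fingers measure 114 mm over their backs; the gripper's body (76 mm by 85 mm) begins 54 mm behind the grasp point. The pads swing forward as they close: fully open they stand 13 mm farther back than shut.
Start: joints at [64.693, 15.12, 91.902, -0, 72.978, -2.114], TCP at [0.266, 0.62, 0.231] pointing down, gripper open.
Joint ranges: [-150.88, 150.88], [-54.13, 125.18], [17.81, 147.31], [-75.09, 255.09], [0, 152.58], [-146.25, 146.25]. Speed limits (degrees/s): [147.25, 147.25, 180, 180, 180, 180].

### API

Orientations are given as [roll, pitch, yaw] about the fixed x, y, z axes, in that order (R = Rz(yaw) Ry(pitch) Rx(roll)).
In Python, from workcell import bot gives the robot as it stands. The module is installed in compiled form; this text tells all that it offers.
- The arm moves only by the tool servo_tool, never from a script. Its argument "increments" is a list of rows, each a list of 6 numbers: the shift along the tool's x, y, z in cm, then the turn, a rotation vector about the tool's x, y, z in degrees. In form: [[dx, dy, dz, rx, ry, rz], ...]. A call has 1 to 8 rows; each row shifts and turns the commanded pose from where the row before left it, along the tool's axes as they then stand; what a row does not reach is not made up. A row lasts 1/10 s, in which the tool goes at most 50 mm and 8.59 degrees, less where a joint would pass 70% of its speed; a pose out of reach is approached as far as the arm can. A call is refused whole if a number of a shift passes 5 or a number of a turn 8.59, either way. A call with a gripper value outside its range is refused whole. "gripper" is the opening, from 0 (shut) to 1 (fully open), set as the call begins (left out, the last holds). The fingers move at their own pace and stop on an object; "newtons" is the grip in N (left out, the last holds). Time passes only in rows, so rows that do not move let the fingers close. It gives the time, the measured TCP pose, the force, the opening and the grip force at its end, in the units of the state.
- bot.sense(): the state, without advancing time (a new reading comes with each control period).
- bot.grab_frame(name): name is "scene" or "top" or "wrist"; returns (picture, depth): 480x640x3 uint8, red, green, blue; 480x640 float32, m along the optical axis (not along the pixel's ray), 0 where there is no reading.
- bot.camera_info(name): a dict with "camera_matrix" (3x3 intrinsics, pixels), "R" (3x3) and "t" (3): a world point X has camera coordinates R X + t; the wrist camera has in their place "mount" (4x4, takes a point from camera to tool coordinates, whose origin is the TCP and whose axes are the flange's). Camera axes: x right, y down, z forward; pixel columns grow to the right and rows downward; lengths in m; the calibration is good to about 2 mm. A picture is of the moment at which its call begins: read the wrist's pose just before it. camera_info takes no time and is no camera call.
- bot.job_done(): hands the job in; it is judged then, once.
The state is a dict: "clock": time; "qpos": joint angles; "qd": joint speeds; "joint_efforts": joint torques, N m; "position": TCP position; "ee_rot": TCP orientation; "force": force on the tool from outside, world axes, zero at the start; "wrist_torque": the same for the moment, N m; "width": opening from 0.0 (shut) to 1.0 (fully open); "grip_force": force on a finger pad.
Only numpy, scipy, OpenCV 4.12 (cv2) and the standard library are available. Lean on these libraries where they do the work, as an engineer would, in place of code of your own. Each camera call takes 0.05 s, during which the arm holds its last target. There are 200 camera calls.

### The job

Turn the decorating turntable counter-clockwise (seen from above) by its raised rim until the engraved mark on the wheel faces the fixed pointer squarely. On the way the wheel runs up against a hidden stop: there press the wheel down, turn it on past the stop and let it rise again. Keep the fired bowl standing in the middle of the wheel, finish with the wheel up, still and let go, and leave the other things on the table where they are.

Things in the scene. Friction and masses are not known exactly. Their poses are not given: they have to be found in the camera images.
- turntable: Fixed foot of the turntable; never moves. Dark round foot, 224 mm wide, grey drum, and a dark bracket that carries the pointer: it reaches from under the wheel out to 162 mm from the axis and up to 114 mm, 22 mm wide (30 mm at its foot). Origin: on the table, on the wheel's vertical axis; z up; its x axis points from the axis straight at the pointer.
- wheel_centre (a point): Middle of the aluminium wheel's flat floor, on its axis, 86 mm above the table while the wheel is up. The wheel is 210 mm wide; round it stands a raised rim 12 mm thick (radius 93 to 105 mm), 28 mm tall, its top 114 mm above the table. The rim can be gripped from above anywhere but at the pointer.
- pointer (a point): Tip of the fixed dark steel pointer, level with the rim's top, 8 mm outside the rim (113.5 mm from the axis, 114 mm above the table). It points inward at the axis.
- mark (a point): The engraved mark on the wheel: a dark radial groove 9 mm wide across the rim's top and down both its faces and 36 mm inward over the wheel's floor. The point is the groove's middle on the top of the rim, 99 mm from the axis, 114 mm above the table while the wheel is up.
- wheel (a joint): Angle of the wheel, rad: 0 when the mark faces the pointer, growing counter-clockwise from above. Starts between -2.4 and -1.5; end limits -2.7 and +0.6. Bearing friction about 0.12 N m (1.2 N at the rim); it stays where it is left. Somewhere between -0.85 and -0.5, unseen and new each time, an inner lug meets a hard stop if the wheel is up.
- press (a joint): Depth the wheel is pressed down, m: 0 up, 0.015 fully down. It goes fully down only within the last 0.12 rad before the stop; pressed farther back it sinks at most 4 mm and an inner notch then keeps it from turning until let up. Held down 13 mm or more it turns past the stop (for 0.26 rad from where it met it); then its spring lifts it. It yields at 7 to 9 N of push, 13 N at full depth.
- bowl: Fired terracotta bowl standing loose in the middle of the wheel, 90 mm wide, 55 mm tall (its top 141 mm above the table), about 0.25 kg. Origin: centre of its underside; z up.
- water_dish: White plastic dish, 130 mm wide, 45 mm tall, bystander. Origin: centre of its underside.
- glaze_jar: Closed jar, 72 mm wide, 85 mm tall, bystander. Origin: centre of its underside.
- wood_paddle: Wooden spatula 190 mm long lying on the table, bystander. Origin: middle of its underside.
There are look-alikes about, which are no part of the job. Of the things like the bowl, leave any that is black or turquoise; of the rest the larger one is meant.

How it is judged:
By the outcome, as a careful person would: the job done as asked, in the order asked, and still so for the second after the job is handed in, with the robot touching nothing.
It also fails if it takes over 64 s, if anything falls off the work surface, if the arm or the gripper's body presses on something with over 40 N, if the wrist force passes 120 N, or if a joint passes its speed limit or range.

## Working session

There is one attempt and no reset: what is moved stays moved. The work goes in short steps, Python scripts to look and compute and a tool call to move; the robot and the scene stay as the last step left them, time stands still between calls to the robot, and variables do not carry over. Pictures are saved under pics/ and viewed, at most 10 in all, crops included, and the job is handed in when it is done.

Besides the shell and the picture viewer there is one more tool, called after ">>>" by a JSON object that holds its "api" and its "payload". servo_tool: Moves the arm, as the interface text tells. Its arguments: {"type":"object","properties":{"increments":{"type":"array","items":{"type":"array","items":{"type":"number"}}},"gripper":{"type":"number"},"newtons":{"type":"number"}},"required":["increments"]}

```bash
mkdir -p pics
cat > h.py <<'E'
import numpy as np, cv2
from workcell import bot
def grab(n):
    im,d=bot.grab_frame(n); return im,d,bot.camera_info(n)
def world(u,v,d,ci):
    K=np.array(ci["camera_matrix"]);R=np.array(ci["R"]);t=np.array(ci["t"])
    return R.T@(np.linalg.inv(K)@[u,v,1]*d-t)
def onplane(u,v,z,ci):
    K=np.array(ci["camera_matrix"]);R=np.array(ci["R"]);t=np.array(ci["t"])
    c=-R.T@t; r=R.T@np.linalg.inv(K)@[u,v,1]; return c+r*(z-c[2])/r[2]
E
python3 - <<'E'
from h import *
im,d,ci=grab("top"); cv2.imwrite("pics/top.png",im[...,::-1]); np.save("top.npy",d); np.save("topi.npy",im)
im2,d2,_=grab("scene"); cv2.imwrite("pics/scene.png",im2[...,::-1])
print(ci, bot.sense())
E
```

```text
{'camera_matrix': array([[489.54469284,   0.        , 317.36717984],
       [  0.        , 489.54469284, 240.53758613],
       [  0.        ,   0.        ,   1.        ]]), 'R': array([[ 0.021816  , -0.99975728, -0.00307244],
       [-0.99475732, -0.02139957, -0.09999968],
       [ 0.09990966,  0.00523793, -0.99498273]]), 't': array([-0.01530774,  0.58151755,  1.20968293])} {'clock': 0.1, 'qpos': array([ 6.46933527e+01,  1.51644226e+01,  9.19768495e+01,  2.09667609e-03,
        7.29757870e+01, -2.11507413e+00]), 'qd': array([ 0.08840223, -0.15147531, -0.22900457, -0.1270522 , -0.07908679,
        0.11091132]), 'joint_efforts': array([ 1.18576143e-03, -5.16707826e+01, -3.68590558e+01,  1.41997134e-04,
        6.22322827e-03,  1.47076616e-05]), 'position': array([0.26552905, 0.61984156, 0.23005921]), 'ee_rot': array([-1.79883095e+02, -6.32243102e-03,  1.56807804e+02]), 'force': array([-0.80117   ,  0.1886243 ,  0.82340012]), 'wrist_torque': array([ 0.02745491, -0.0063519 ,  0.01298684]), 'grip_force': 0.0, 'width': 1.0036310295346984}
```

View pics/top.png

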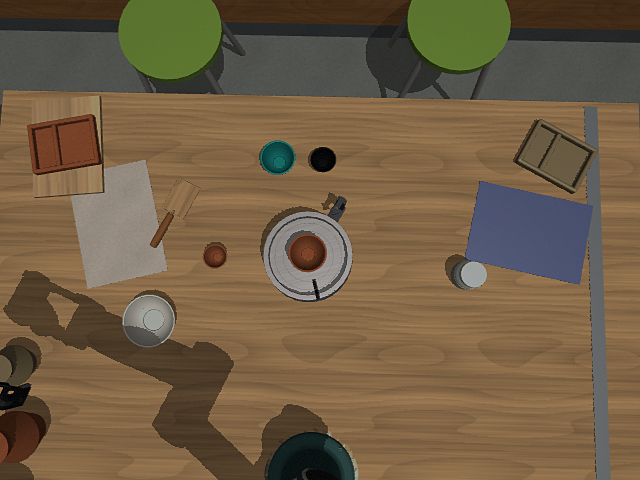

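View pics/scene.png

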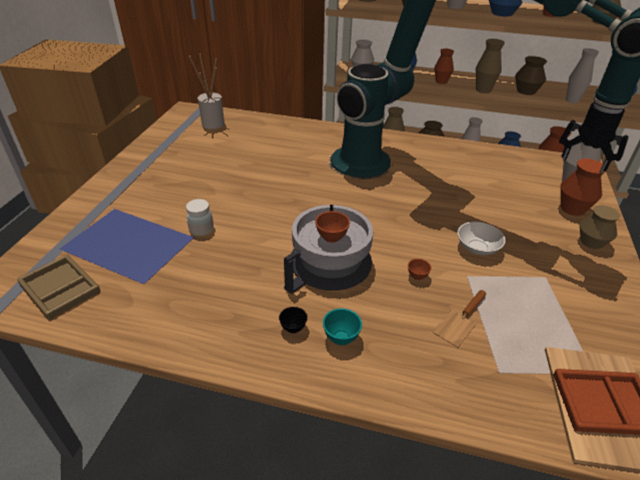

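Run:
```python
from h import *
im=np.load("topi.npy"); d=np.load("top.npy"); ci=bot.camera_info("top")
c=im[185:315,235:375,::-1]; cv2.imwrite("pics/crop.png",cv2.resize(c,None,fx=4.5,fy=4.5,interpolation=cv2.INTER_CUBIC))
# rim top pixels
pts=[]
for v in range(195,312):
  for u in range(245,370):
    if d[v,u]>0:
      p=world(u,v,d[v,u],ci)
      if .108<p[2]<.119: pts.append([*p,u,v])
pts=np.array(pts); print(len(pts))
A=np.c_[pts[:,:2],np.ones(len(pts))]
for _ in range(5):
  s=np.linalg.lstsq(A,(pts[:,:2]**2).sum(1),rcond=None)[0]; cx=s[:2]/2
  r=np.linalg.norm(pts[:,:2]-cx,axis=1); k=(r<.108)&(r>.09); pts=pts[k];A=A[k]
print(cx,r.min(),r.max(),r.mean(),len(pts),np.median(pts[:,2]))
```

```text
1697
[0.54098519 0.01752317] 0.09146032461702278 0.10522569660876516 0.09861275315584495 939 0.1144183987940055
```

View pics/crop.png

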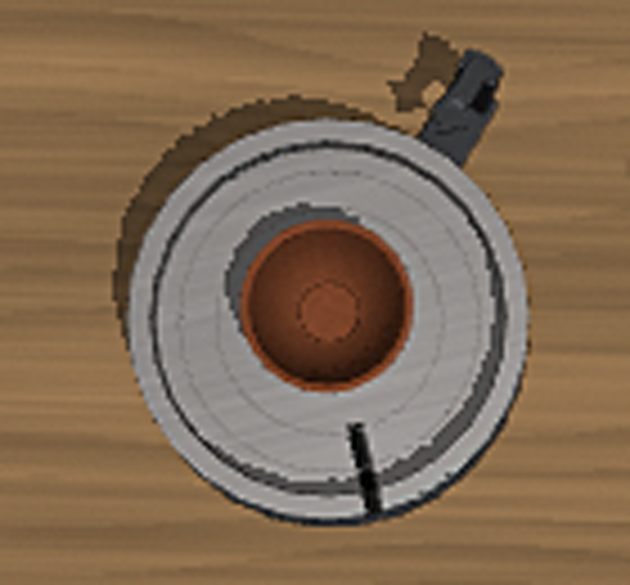

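Bowl candidates in the top view are the large terracotta bowl on the wheel (307,252), a small terracotta one (215,255), a turquoise one (277,157) and a black one (322,160). The larger terracotta bowl already standing on the wheel is the one meant, and the crop confirms it. In the crop the mark crosses the rim at (373,500), and the bracket runs from (443,147) to (482,65).

Run:
```python
from h import *
ci=bot.camera_info("top"); c=np.array([.541,.0175]); s=bot.sense()
def px(a,b): return 235+a/4.5-.5+.1,185+b/4.5-.4
for n,a,b,z in [("mark",371,496,.114),("markin",355,425,.086),("tip",441,150,.114),("brk",482,66,.114),("bowl",330,306,.141)]:
  p=onplane(*px(a,b),z,ci)[:2]-c; print(n,p,np.hypot(*p),np.degrees(np.arctan2(p[1],p[0])))
# goal above rim at phi=0: yaw=90, pos
print(s["position"],s["ee_rot"], bot.camera_info("wrist"))
```

```text
mark [-0.09493346 -0.02267579] 0.09760406499446732 -166.56604985781814
markin [-0.05786038 -0.01324267] 0.05935647841139713 -167.10858228340697
tip [ 0.08672754 -0.05552942] 0.10298146685627917 -32.63039281608093
brk [ 0.1319665  -0.07633324] 0.1524530129571744 -30.046328781901767
bowl [0.0011935  0.00024539] 0.00121846187705617 11.618212251575974
[0.26552905 0.61984156 0.23005921] [-1.79883095e+02 -6.32243102e-03  1.56807804e+02] {'camera_matrix': array([[348.51948821,   0.        , 314.3790766 ],
       [  0.        , 348.51948821, 242.38069607],
       [  0.        ,   0.        ,   1.        ]]), 'mount': array([[ 1.64170537e-03, -9.50216707e-01, -3.11585485e-01,
         8.07448950e-02],
       [ 9.99997179e-01,  2.09485662e-03, -1.11965108e-03,
        -4.87758647e-04],
       [ 1.71663807e-03, -3.11582768e-01,  9.50217466e-01,
        -1.43931779e-01],
       [ 0.00000000e+00,  0.00000000e+00,  0.00000000e+00,
         1.00000000e+00]])}
```

>>> {"api": "servo_tool", "payload": {"increments": [[0, 0, 0, 0, 0, 8.35], [0, 0, 0, 0, 0, 8.35], [0, 0, 0, 0, 0, 8.35], [0, 0, 0, 0, 0, 8.35], [0, 0, 0, 0, 0, 8.35], [0, 0, 0, 0, 0, 8.35], [0, 0, 0, 0, 0, 8.35], [0, 0, 0, 0, 0, 8.35]], "gripper": 0.5, "newtons": 60}}

```text
clock: 0.9
position: [0.2656, 0.6201, 0.2305]
ee_rot: [-180.0, 0.1, 89.7]
force: [0.5, -0.9, -0.8]
width: 0.503
grip_force: 0.0
```

>>> {"api": "servo_tool", "payload": {"increments": [[-3.7, 2.3, 0, 0, 0, 0], [-3.7, 2.3, 0, 0, 0, 0], [-3.7, 2.3, 0, 0, 0, 0], [-3.7, 2.3, 0, 0, 0, 0], [-3.7, 2.3, 0, 0, 0, 0], [-3.7, 2.3, 0, 0, 0, 0], [-3.7, 2.3, 0, 0, 0, 0], [-3.7, 2.3, 0, 0, 0, 0]]}}

```text
clock: 1.7
position: [0.4502, 0.3227, 0.2308]
ee_rot: [-180.0, 0.0, 90.0]
force: [0.5, 0.7, -0.2]
width: 0.498
grip_force: 0.0
```

>>> {"api": "servo_tool", "payload": {"increments": [[-3.7, 2.3, 0, 0, 0, 0], [-3.7, 2.3, 0, 0, 0, 0], [-3.7, 2.3, 0, 0, 0, 0], [-3.7, 2.3, 0, 0, 0, 0], [-3.7, 2.3, 0, 0, 0, 0], [-3.7, 2.3, 0, 0, 0, 0], [-3.7, 2.3, 0, 0, 0, 0], [0, 0, 0, 0, 0, 0]]}}

```text
clock: 2.5
position: [0.6129, 0.0608, 0.2306]
ee_rot: [180.0, 0.1, 89.7]
force: [-0.3, 1.0, -0.1]
width: 0.498
grip_force: 0.0
```

>>> {"api": "servo_tool", "payload": {"increments": [[-2.2, 1.35, 0, 0, 0, 0], [-2.1, 1.35, 0, 0, 0, 0], [0, 0, 0, 0, 0, 0]]}}

```text
clock: 2.8
position: [0.6385, 0.0207, 0.2306]
ee_rot: [-180.0, 0.0, 89.9]
force: [-0.4, 0.6, -0.9]
width: 0.503
grip_force: 0.0
```

```bash
cat >> h.py <<'E'
from scipy.spatial.transform import Rotation as Ro
def wrist():
    s=bot.sense(); im,d=bot.grab_frame("wrist"); ci=bot.camera_info("wrist")
    T=np.eye(4); T[:3,:3]=Ro.from_euler("xyz",s["ee_rot"],degrees=True).as_matrix(); T[:3,3]=s["position"]
    M=T@np.array(ci["mount"]); ci["R"]=M[:3,:3].T; ci["t"]=-M[:3,:3].T@M[:3,3]; return im,d,ci,s
def cloud(d,ci):
    v,u=np.mgrid[:480,:640]; K=np.array(ci["camera_matrix"])
    P=(np.stack([u,v,np.ones_like(u)],-1)@np.linalg.inv(K).T*d[...,None]-ci["t"])@np.array(ci["R"]); P[d<=0]=np.nan; return P
def circ(P,c0,r0=.085,r1=.11,z0=.110,z1=.118):
    Q=P.reshape(-1,3); Q=Q[np.isfinite(Q[:,0])]; Q=Q[(Q[:,2]>z0)&(Q[:,2]<z1)]
    c=np.array(c0)
    for _ in range(6):
        r=np.linalg.norm(Q[:,:2]-c,axis=1); q=Q[(r>r0)&(r<r1)]
        e=np.linalg.norm(q[:,:2]-c,axis=1)-.099; g=(q[:,:2]-c)/np.linalg.norm(q[:,:2]-c,axis=1)[:,None]
        c=c+np.linalg.lstsq(g,e,rcond=None)[0]
    return c,np.median(q[:,2]),len(q)
E
python3 - <<'E'
from h import *
im,d,ci,s=wrist(); cv2.imwrite("pics/w1.png",im[...,::-1])
print(s["position"],s["ee_rot"],circ(cloud(d,ci),(.541,.0175)))
np.savez("w1.npz",im=im,R=ci["R"],t=ci["t"],K=ci["camera_matrix"],d=d)
E
```

```text
[0.6385256  0.02070595 0.23056944] [-1.79970149e+02  4.41236295e-02  8.98848236e+01] (array([0.53960571, 0.01853364]), np.float64(0.11546418958599847), 12694)
```

View pics/w1.png

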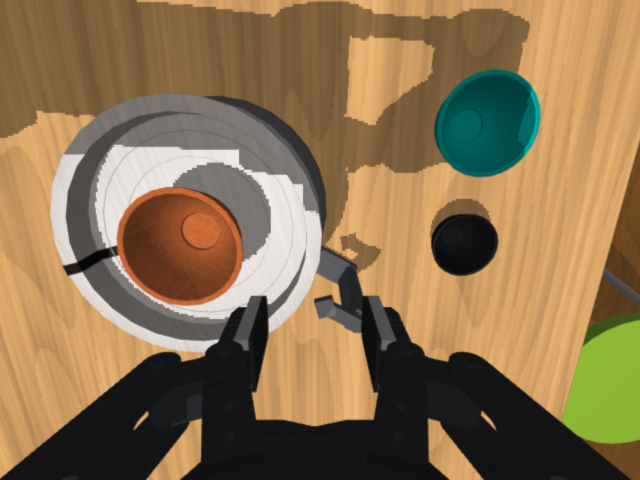

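Run:
```python
from h import *
f=np.load("w1.npz"); ci=dict(R=f["R"],t=f["t"],camera_matrix=f["K"]); c=np.array([.5403,.018])
P=cloud(f["d"],ci)
for u,v in [(318,306),(326,303),(340,310),(355,320)]: print(u,v,P[v,u])
p=onplane(318,305,.1155,ci)[:2]-c; print(p,np.hypot(*p),np.degrees(np.arctan2(p[1],p[0])))
cr=f["im"][240:350,290:400,::-1]; cv2.imwrite("pics/ptr.png",cv2.resize(cr,None,fx=5,fy=5,interpolation=cv2.INTER_CUBIC))
Q=P[240:350,290:400].reshape(-1,3); Q=Q[(Q[:,2]>.105)&(Q[:,2]<.122)]; r=Q[:,:2]-c; R=np.hypot(*r.T); a=np.degrees(np.arctan2(r[:,1],r[:,0]))
for lo in np.arange(.108,.165,.006):
  k=(R>lo)&(R<lo+.006); print(round(lo,3),k.sum(),a[k].min() if k.any() else 0,a[k].max() if k.any() else 0)
```

```text
318 306 [ 0.64052574 -0.04067548  0.11567947]
326 303 [ 0.64714706 -0.0377296   0.1159566 ]
340 310 [ 0.65898058 -0.04481856  0.11494768]
355 320 [ 0.67180291 -0.05392046  0.11564574]
[ 0.10022469 -0.05784053] 0.11571739470945132 -29.98961276846651
0.108 24 -30.919149098974522 -29.038648457687053
0.114 121 -33.54394142284945 -25.998849779355176
0.12 169 -34.773923194727736 -24.952895891630725
0.126 114 -32.965206736719566 -26.379160702358977
0.132 117 -32.5956470065222 -27.255691211060753
0.138 116 -32.38679723319225 -27.303680747407654
0.144 137 -33.84497802065454 -25.699615446257273
0.15 142 -33.978765968919284 -25.670043729205037
0.156 34 -33.98867369242764 -29.35715230194239
0.162 0 0 0
```

View pics/ptr.png

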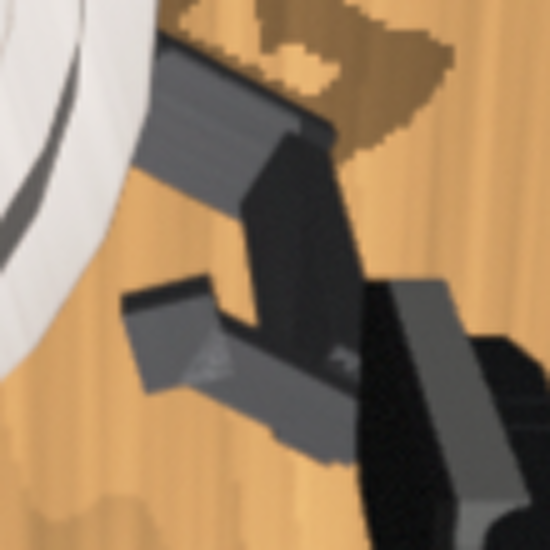

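>>> {"api": "servo_tool", "payload": {"increments": [[-0.27, 0.08, 2, 0, 0, 0], [0, 0, 3, 0, 0, 0], [0, 0, 3, 0, 0, 0], [0, 0, 2, 0, 0, 0], [0, 0, 1.5, 0, 0, 0], [0, 0, 1, 0, 0, 0], [0, 0, 0, 0, 0, 0]]}}

```text
clock: 3.55
position: [0.6375, 0.0205, 0.1049]
ee_rot: [-179.8, -0.0, 90.0]
force: [-0.4, 0.2, 0.3]
width: 0.499
grip_force: 0.0
```

>>> {"api": "servo_tool", "payload": {"increments": [[0, 0, 0.6, 0, 0, 0], [0, 0, 0.6, 0, 0, 0], [0, 0, 0, 0, 0, 0], [0, 0, 0, 0, 0, 0]]}}

```text
clock: 3.95
position: [0.6389, 0.0197, 0.0946]
ee_rot: [180.0, -0.0, 90.0]
force: [0.2, 0.0, -1.3]
width: 0.504
grip_force: 0.0
```

>>> {"api": "servo_tool", "payload": {"increments": [[0, 0, 0.1, 0, 0, 0], [0, 0, 0, 0, 0, 0], [0, 0, 0, 0, 0, 0], [0, 0, 0, 0, 0, 0], [0, 0, 0, 0, 0, 0], [0, 0, 0, 0, 0, 0]], "gripper": 0, "newtons": 60}}

```text
clock: 4.55
position: [0.6388, 0.0194, 0.0935]
ee_rot: [180.0, 0.0, 90.0]
force: [-0.6, -2.5, 1.7]
width: 0.129
grip_force: 58.5
```

>>> {"api": "servo_tool", "payload": {"increments": [[0.345, -0.006, 0, 0, 0, -2], [0.518, -0.014, 0, 0, 0, -3], [0.518, -0.014, 0, 0, 0, -3], [0.691, -0.024, 0, 0, 0, -4], [0.691, -0.024, 0, 0, 0, -4], [0.691, -0.024, 0, 0, 0, -4], [0.691, -0.024, 0, 0, 0, -4], [0.691, -0.024, 0, 0, 0, -4]]}}

```text
clock: 5.35
position: [0.627, 0.0662, 0.0933]
ee_rot: [-180.0, 0.0, 118.3]
force: [-1.3, -4.2, 2.2]
width: 0.126
grip_force: 58.4
```

>>> {"api": "servo_tool", "payload": {"increments": [[0.691, -0.024, 0, 0, 0, -4], [0.691, -0.024, 0, 0, 0, -4], [0.691, -0.024, 0, 0, 0, -4], [0.691, -0.024, 0, 0, 0, -4], [0.691, -0.024, 0, 0, 0, -4], [0.691, -0.024, 0, 0, 0, -4], [0.691, -0.024, 0, 0, 0, -4], [0.691, -0.024, 0, 0, 0, -4]]}}

```text
clock: 6.15
position: [0.5891, 0.1053, 0.0933]
ee_rot: [-180.0, 0.0, 150.3]
force: [0.4, -4.5, 1.7]
width: 0.131
grip_force: 58.2
```

>>> {"api": "servo_tool", "payload": {"increments": [[0.518, -0.014, 0, 0, 0, -3], [0.518, -0.014, 0, 0, 0, -3], [0.518, -0.014, 0, 0, 0, -3], [0.518, -0.014, 0, 0, 0, -3], [0.345, -0.006, 0, 0, 0, -2], [0.345, -0.006, 0, 0, 0, -2], [0.345, -0.006, 0, 0, 0, -2], [0, 0, 0, 0, 0, 0]]}}

```text
clock: 6.95
position: [0.5602, 0.1164, 0.0933]
ee_rot: [-180.0, 0.0, 168.1]
force: [-0.0, -3.5, -0.1]
width: 0.127
grip_force: 59.0
```

>>> {"api": "servo_tool", "payload": {"increments": [[0.17, -0.003, 0, 0, 0, -1], [0.17, -0.003, 0, 0, 0, -1], [0.17, -0.003, 0, 0, 0, -1], [0.17, -0.003, 0, 0, 0, -1], [0.17, -0.003, 0, 0, 0, -1], [0.17, -0.003, 0, 0, 0, -1], [0.17, -0.003, 0, 0, 0, -1], [0.17, -0.003, 0, 0, 0, -1]]}}

```text
clock: 7.75
position: [0.5469, 0.1183, 0.0933]
ee_rot: [-180.0, 0.0, 176.1]
force: [0.7, -5.9, 0.3]
width: 0.127
grip_force: 58.2
```

>>> {"api": "servo_tool", "payload": {"increments": [[0.17, -0.003, 0, 0, 0, -1], [0.17, -0.003, 0, 0, 0, -1], [0.17, -0.003, 0, 0, 0, -1]]}}

```text
clock: 8.05
position: [0.5417, 0.1186, 0.0933]
ee_rot: [180.0, 0.0, 179.1]
force: [0.7, -4.2, 0.3]
width: 0.126
grip_force: 58.2
```

>>> {"api": "servo_tool", "payload": {"increments": [[0.17, -0.003, 0, 0, 0, -1], [0.17, -0.003, 0, 0, 0, -1], [0.17, -0.003, 0, 0, 0, -1]]}}

```text
clock: 8.35
position: [0.5365, 0.1186, 0.0933]
ee_rot: [180.0, 0.0, -177.9]
force: [1.8, -5.1, 1.0]
width: 0.126
grip_force: 58.2
```

>>> {"api": "servo_tool", "payload": {"increments": [[0.17, -0.003, 0, 0, 0, -1], [0.17, -0.003, 0, 0, 0, -1], [0.17, -0.003, 0, 0, 0, -1]]}}

```text
clock: 8.65
position: [0.5314, 0.1183, 0.0933]
ee_rot: [180.0, 0.0, -174.9]
force: [0.7, -4.7, 0.6]
width: 0.129
grip_force: 58.3
```

>>> {"api": "servo_tool", "payload": {"increments": [[0.17, -0.003, 0, 0, 0, -1], [0.17, -0.003, 0, 0, 0, -1]]}}

```text
clock: 8.85
position: [0.528, 0.1179, 0.0933]
ee_rot: [180.0, 0.0, -172.9]
force: [0.7, -4.1, 1.6]
width: 0.125
grip_force: 58.3
```

>>> {"api": "servo_tool", "payload": {"increments": [[0.17, -0.003, 0, 0, 0, -1], [0.17, -0.003, 0, 0, 0, -1]]}}

```text
clock: 9.05
position: [0.5247, 0.1174, 0.0934]
ee_rot: [180.0, 0.0, -170.9]
force: [0.4, -4.2, 0.4]
width: 0.127
grip_force: 58.3
```

>>> {"api": "servo_tool", "payload": {"increments": [[0.17, -0.003, 0, 0, 0, -1], [0.17, -0.003, 0, 0, 0, -1]]}}

```text
clock: 9.25
position: [0.5213, 0.1168, 0.0934]
ee_rot: [180.0, 0.0, -168.9]
force: [0.5, -2.6, 1.3]
width: 0.124
grip_force: 58.3
```

>>> {"api": "servo_tool", "payload": {"increments": [[0.17, -0.003, 0, 0, 0, -1], [0.17, -0.003, 0, 0, 0, -1]]}}

```text
clock: 9.45
position: [0.5189, 0.1163, 0.0935]
ee_rot: [180.0, 0.1, -166.9]
force: [5.4, -0.5, -2.7]
width: 0.127
grip_force: 58.6
```

>>> {"api": "servo_tool", "payload": {"increments": [[0.17, -0.003, 0, 0, 0, -1], [0.17, -0.003, 0, 0, 0, -1]]}}

```text
clock: 9.65
position: [0.5185, 0.1162, 0.0937]
ee_rot: [180.0, 0.5, -165.1]
force: [15.8, 1.3, -10.8]
width: 0.125
grip_force: 61.7
```

>>> {"api": "servo_tool", "payload": {"increments": [[-0.17, -0.003, 0, 0, 0, 1], [-0.17, -0.003, 0, 0, 0, 1], [-0.17, -0.003, 0, 0, 0, 1], [-0.08, 0, 0, 0, 0, 0.5], [0, 0, 0, 0, 0, 0]]}}

```text
clock: 10.15
position: [0.5206, 0.1166, 0.0934]
ee_rot: [180.0, 0.0, -168.5]
force: [0.9, -0.3, 2.6]
width: 0.125
grip_force: 61.5
```

>>> {"api": "servo_tool", "payload": {"increments": [[0, 0, 0.2, 0, 0, 0], [0, 0, 0.2, 0, 0, 0], [0, 0, 0.2, 0, 0, 0], [0, 0, 0, 0, 0, 0]]}}

```text
clock: 10.55
position: [0.5211, 0.117, 0.0885]
ee_rot: [180.0, 0.1, -168.5]
force: [-0.2, 0.7, 9.4]
width: 0.128
grip_force: 62.2
```

>>> {"api": "servo_tool", "payload": {"increments": [[0, 0, 0.2, 0, 0, 0], [0, 0, 0.2, 0, 0, 0], [0, 0, 0.2, 0, 0, 0], [0, 0, 0, 0, 0, 0]]}}

```text
clock: 10.95
position: [0.5213, 0.1171, 0.0829]
ee_rot: [179.9, 0.1, -168.5]
force: [-1.6, 0.6, 10.3]
width: 0.125
grip_force: 62.4
```

>>> {"api": "servo_tool", "payload": {"increments": [[0, 0, 0.2, 0, 0, 0], [0, 0, 0.2, 0, 0, 0], [0, 0, 0.05, 0, 0, 0], [0, 0, 0, 0, 0, 0]]}}

```text
clock: 11.35
position: [0.5214, 0.1172, 0.0788]
ee_rot: [179.9, 0.1, -168.5]
force: [-1.7, 0.7, 11.2]
width: 0.126
grip_force: 62.6
```

>>> {"api": "servo_tool", "payload": {"increments": [[0, 0, 0.1, 0, 0, 0], [0, 0, 0.1, 0, 0, 0], [0, 0, 0, 0, 0, 0]]}}

```text
clock: 11.65
position: [0.5218, 0.1175, 0.0776]
ee_rot: [179.9, 0.2, -168.5]
force: [-3.1, 1.8, 15.9]
width: 0.129
grip_force: 63.3
```

>>> {"api": "servo_tool", "payload": {"increments": [[0.17, -0.003, 0, 0, 0, -1], [0.17, -0.003, 0, 0, 0, -1], [0.17, -0.003, 0, 0, 0, -1], [0.17, -0.003, 0, 0, 0, -1], [0, 0, 0, 0, 0, 0]]}}

```text
clock: 12.15
position: [0.5151, 0.116, 0.0777]
ee_rot: [179.9, 0.2, -164.5]
force: [-3.7, 2.3, 16.3]
width: 0.128
grip_force: 63.2
```

Past the stop without resistance, still fully down.

>>> {"api": "servo_tool", "payload": {"increments": [[0.345, -0.006, 0, 0, 0, -2], [0.345, -0.006, 0, 0, 0, -2], [0.345, -0.006, 0, 0, 0, -2], [0.345, -0.006, 0, 0, 0, -2], [0.345, -0.006, 0, 0, 0, -2], [0.345, -0.006, 0, 0, 0, -2], [0.345, -0.006, 0, 0, 0, -2], [0.345, -0.006, 0, 0, 0, -2]]}}

```text
clock: 12.95
position: [0.4895, 0.1055, 0.0777]
ee_rot: [179.9, 0.2, -148.5]
force: [-6.2, 4.4, 19.2]
width: 0.123
grip_force: 63.4
```

>>> {"api": "servo_tool", "payload": {"increments": [[0.345, -0.006, 0, 0, 0, -2], [0.17, -0.003, 0, 0, 0, -1], [0, 0, -0.3, 0, 0, 0], [0, 0, -0.3, 0, 0, 0], [0, 0, -0.3, 0, 0, 0], [0, 0, -0.3, 0, 0, 0], [0, 0, -0.3, 0, 0, 0], [0, 0, 0, 0, 0, 0]]}}

```text
clock: 13.75
position: [0.4846, 0.102, 0.0912]
ee_rot: [179.9, 0.1, -145.5]
force: [-1.9, 1.9, 8.7]
width: 0.128
grip_force: 61.9
```

```bash
cat > look.py <<'E'
from h import *
import sys
im,d,ci=grab("top"); P=cloud(d,ci); c,z,n=circ(P,(.541,.0175)); print("rim",c,z,n)
Q=P.reshape(-1,3); b=Q[(Q[:,2]>.137)&(Q[:,2]<.145)&(np.linalg.norm(Q[:,:2]-c,axis=1)<.07)]; print("bowl",b[:,:2].mean(0)-c,len(b))
g=im.max(-1).astype(float)
a=np.radians(np.arange(-110,20,.25)); K=np.array(ci["camera_matrix"])
for r,z in ((.062,.086),(.070,.086),(.078,.086),(.084,.086),(.099,.114)):
  X=np.stack([c[0]+r*np.cos(a),c[1]+r*np.sin(a),0*a+z],-1)@np.array(ci["R"]).T+ci["t"]; x=X@K.T; x=x[:,:2]/x[:,2:]
  v=cv2.remap(g.astype(np.float32),x[:,0].astype(np.float32)[None],x[:,1].astype(np.float32)[None],cv2.INTER_LINEAR)[0]
  w=np.clip(65-v,0,None); print(r,v.min(),np.degrees(a[v.argmin()]),np.degrees((w*a).sum()/max(w.sum(),1e-9)))
cr=im[185:315,235:375,::-1]; cv2.imwrite("pics/"+sys.argv[1]+".png",cv2.resize(cr,None,fx=4.5,fy=4.5,interpolation=cv2.INTER_CUBIC))
E
python3 look.py t2
```

```text
rim [0.53844866 0.01966943] 0.11279022321073498 896
bowl [ 0.00052906 -0.00381873] 176
0.062 19.00586 -44.25 -42.50247121337482
0.07 8.34375 -40.75 -41.79598280220726
0.078 11.222656 -41.0 -42.06341080466894
0.084 8.675781 -43.0 -42.058504631676406
0.099 8.9765625 -41.0 -41.81492615082466
```

View pics/t2.png

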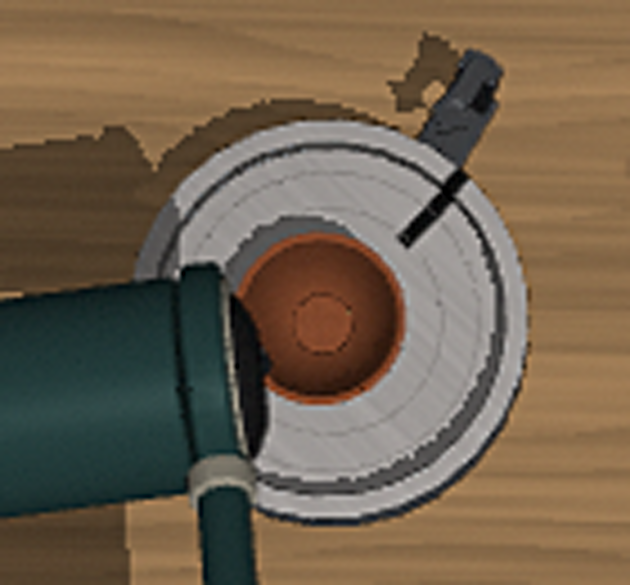

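>>> {"api": "servo_tool", "payload": {"increments": [[0, 0, -0.1, 0, 0, 0], [0, 0, -0.1, 0, 0, 0], [0, 0, 0, 0, 0, 0]]}}

```text
clock: 14.1
position: [0.4846, 0.1019, 0.0929]
ee_rot: [179.9, 0.1, -145.5]
force: [-1.6, 3.2, 7.8]
width: 0.126
grip_force: 61.8
```

Run:
```python
from h import *
im,d,ci,s=wrist(); cv2.imwrite("pics/w2.png",im[...,::-1]); P=cloud(d,ci)
c=np.array([.5403,.018]); print(s["position"],circ(P,c))
Q=P.reshape(-1,3); Q=Q[np.isfinite(Q[:,0])]
def bowl(P):
  Q=P.reshape(-1,3); Q=Q[np.isfinite(Q[:,0])]
  b=Q[(Q[:,2]>.139)&(Q[:,2]<.146)&(np.linalg.norm(Q[:,:2]-c,axis=1)<.065)]
  A=np.c_[b[:,:2],np.ones(len(b))]; x=np.linalg.lstsq(A,(b[:,:2]**2).sum(1),rcond=None)[0]
  return x[:2]/2, np.sqrt(x[2]+(x[:2]**2).sum()/4), len(b)
print("now",bowl(P))
f=np.load("w1.npz"); print("start",bowl(cloud(f["d"],dict(R=f["R"],t=f["t"],camera_matrix=f["K"]))))
print("start top",bowl(cloud(np.load("top.npy"),bot.camera_info("top"))))
```

```text
[0.48458576 0.10194033 0.09291459] (array([0.53861184, 0.01954449]), np.float64(0.11485523574644099), 18713)
now (array([0.53444613, 0.0246471 ]), np.float64(0.04141016368821488), 3830)
start (array([0.54304924, 0.01882822]), np.float64(0.04166324168859048), 2905)
start top (array([0.54234328, 0.01932597]), np.float64(0.041751012014532185), 220)
```

View pics/w2.png

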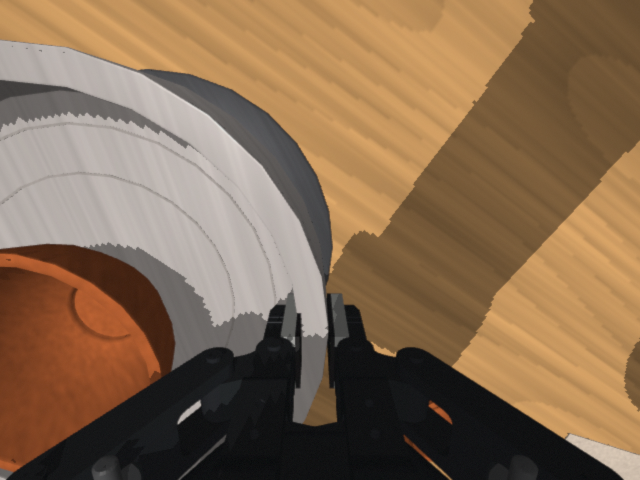

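>>> {"api": "servo_tool", "payload": {"increments": [[0, 0, -0.08, 0, 0, 0], [0.17, -0.003, 0, 0, 0, -1], [0.345, -0.006, 0, 0, 0, -2], [0.345, -0.006, 0, 0, 0, -2], [0.345, -0.006, 0, 0, 0, -2], [0.345, -0.006, 0, 0, 0, -2], [0.17, -0.003, 0, 0, 0, -1], [0, 0, 0, 0, 0, 0]]}}

```text
clock: 14.95
position: [0.4708, 0.0908, 0.0933]
ee_rot: [179.9, 0.1, -135.5]
force: [-2.2, 2.6, 7.4]
width: 0.128
grip_force: 61.9
```

```bash
cat > look2.py <<'E'
from h import *
im,d,ci=grab("top"); P=cloud(d,ci); c=np.array([.541,.0175])
g=im.max(-1).astype(np.float32); K=np.array(ci["camera_matrix"]); a=np.radians(np.arange(-60,0,.1))
pm=[]
for r,z in ((.066,.086),(.07,.086),(.075,.086),(.08,.086),(.097,.114),(.1,.114),(.102,.114)):
  X=np.stack([c[0]+r*np.cos(a),c[1]+r*np.sin(a),0*a+z],-1)@np.array(ci["R"]).T+ci["t"]; x=X@K.T; x=(x[:,:2]/x[:,2:]).astype(np.float32)
  v=cv2.remap(g,x[:,:1].T.copy(),x[:,1:].T.copy(),cv2.INTER_LINEAR)[0]
  w=np.clip(70-v,0,None); m=np.degrees((w*a).sum()/max(w.sum(),1e-9)); pm.append(m)
print("mark",np.round(pm,2))
Q=P[185:250,300:375].reshape(-1,3); Q=Q[(Q[:,2]>.109)&(Q[:,2]<.12)]-[*c,0]; R=np.hypot(Q[:,0],Q[:,1]); A=np.degrees(np.arctan2(Q[:,1],Q[:,0]))
for lo in (.114,.12,.13,.14,.15): k=(R>lo)&(R<lo+.01); print("ptr",lo,k.sum(),A[k].mean() if k.any() else 0)
E
python3 look2.py
```

```text
mark [-31.03 -30.92 -31.27 -31.21 -31.34 -31.36 -32.05]
ptr 0.114 28 -29.466615239508062
ptr 0.12 28 -29.805365329152284
ptr 0.13 22 -29.655178999274792
ptr 0.14 20 -29.56493443913833
ptr 0.15 22 -29.93095981261665
```

>>> {"api": "servo_tool", "payload": {"increments": [[0, 0, -0.08, 0, 0, 0], [0.17, -0.003, 0, 0, 0, -1], [0.09, 0, 0, 0, 0, -0.5], [0, 0, 0, 0, 0, 0], [0, 0, 0, 0, 0, 0]]}}

```text
clock: 15.5
position: [0.4688, 0.0887, 0.0935]
ee_rot: [179.9, 0.0, -134.0]
force: [-0.8, 2.3, 5.9]
width: 0.127
grip_force: 61.7
```

```bash
python3 look2.py
```

```text
mark [-29.49 -29.47 -29.82 -29.47 -29.63 -29.55 -29.87]
ptr 0.114 29 -29.81174248231671
ptr 0.12 29 -29.97857067632518
ptr 0.13 21 -29.403151464730232
ptr 0.14 25 -30.136738300819392
ptr 0.15 24 -30.066325694847432
```

>>> {"api": "servo_tool", "payload": {"increments": [[0, 0, -0.06, 0, 0, 0], [0, 0, -0.06, 0, 0, 0], [0, 0, 0, 0, 0, 0]]}}

```text
clock: 15.85
position: [0.4688, 0.0882, 0.0939]
ee_rot: [179.9, -0.0, -134.0]
force: [0.7, 2.3, -0.9]
width: 0.128
grip_force: 61.0
```

>>> {"api": "servo_tool", "payload": {"increments": [[0, 0, 0, 0, 0, 0], [0, 0, 0, 0, 0, 0], [0, 0, 0, 0, 0, 0], [0, 0, 0, 0, 0, 0]], "gripper": 0.35}}

```text
clock: 16.25
position: [0.4693, 0.0879, 0.0946]
ee_rot: [-180.0, -0.0, -134.0]
force: [0.1, -0.7, 0.7]
width: 0.349
grip_force: 0.0
```

>>> {"api": "servo_tool", "payload": {"increments": [[0, 0, -0.5, 0, 0, 0], [0, 0, -1, 0, 0, 0], [0, 0, -2, 0, 0, 0], [0, 0, -3, 0, 0, 0], [0, 0, -4, 0, 0, 0], [0, 0, -4, 0, 0, 0], [0, 0, -2, 0, 0, 0], [0, 0, 0, 0, 0, 0]]}}

```text
clock: 17.05
position: [0.4721, 0.0884, 0.2651]
ee_rot: [-179.7, 0.4, -134.0]
force: [0.7, -0.3, 0.4]
width: 0.351
grip_force: 0.0
```

>>> {"api": "servo_tool", "payload": {"increments": [[-2, 2, 0, 0, 0, 0], [-3, 3, 0, 0, 0, 0], [-3, 3, 0, 0, 0, 0], [-3, 3, 0, 0, 0, 0], [-2, 2, 0, 0, 0, 0], [0, 0, 0, 0, 0, 0]]}}

```text
clock: 17.65
position: [0.4651, 0.2748, 0.2583]
ee_rot: [179.9, -0.1, -133.8]
force: [0.0, -0.3, -0.0]
width: 0.348
grip_force: 0.0
```

```bash
python3 look2.py; python3 look.py t3
python3 - <<'E'
from h import *
im,d,ci=grab("top"); P=cloud(d,ci); Q=P.reshape(-1,3); Q=Q[np.isfinite(Q[:,0])]; c=np.array([.541,.0175])
b=Q[(Q[:,2]>.137)&(Q[:,2]<.146)&(np.linalg.norm(Q[:,:2]-c,axis=1)<.065)]
A=np.c_[b[:,:2],np.ones(len(b))]; x=np.linalg.lstsq(A,(b[:,:2]**2).sum(1),rcond=None)[0]; print("bowl off",x[:2]/2-c,len(b))
E
```

```text
mark [-29.3  -29.12 -29.28 -29.33 -29.44 -29.51 -29.86]
ptr 0.114 30 -29.635699198204087
ptr 0.12 28 -29.791101056947976
ptr 0.13 22 -29.650119582228378
ptr 0.14 21 -29.336639475500025
ptr 0.15 23 -29.360379580126825
rim [0.53855162 0.01919914] 0.11431128926559524 1262
bowl [-0.00264676  0.00351325] 252
0.062 11.8125 -27.0 -28.874973474209316
0.07 5.125 -28.0 -29.451780781325237
0.078 11.459961 -28.75 -29.470088327659603
0.084 4.015625 -28.500000000000004 -29.471094156437623
0.099 9.734375 -29.000000000000004 -29.61512220662141
bowl off [-0.00523015  0.00444019] 268
```

View pics/t3.png

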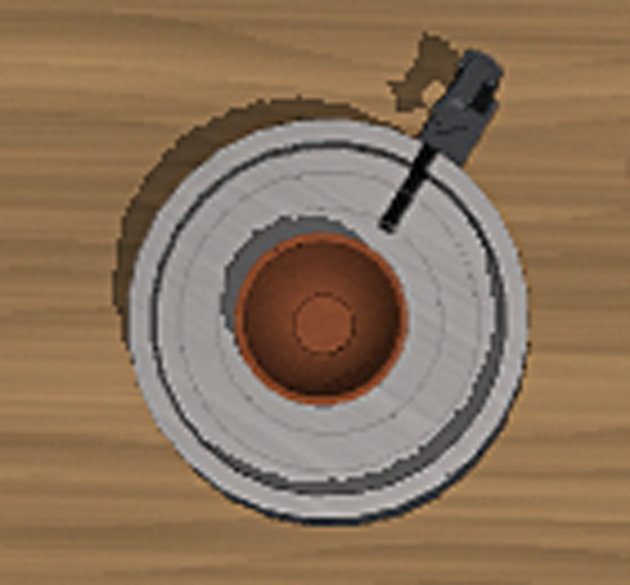

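The mark at (425,155) lines up with the pointer to within about 0.3°. The bowl's offset matches its starting offset turned with the wheel, so it hasn't slipped. The wheel is up and released.

```bash
python3 -c "
from workcell import bot
print(bot.job_done())"
```

```text
the job is handed in; nothing more can be done
None
```

The job is handed in: I turned the wheel past its stop with one press-down, and the mark now faces the pointer to within about 0.3°, with the wheel up and let go and the bowl still standing about 5 mm off the middle, as at the start.

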